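# Clamp a wooden house blank in the painting jig

### The job

Get the house-shaped wooden blank ready for painting: swing the jig's lock lever open, take the house out of the tray and seat it flat in the matching house-shaped pocket, then swing the lever fully shut over it. Leave the other wooden shapes, the paint jar and the marker where they are.

Things in the scene. Friction and masses are not known exactly. Their poses are not given: they have to be found in the camera images.
- house: Loose house-shaped blank of pale wood, 28 mm thick, flat in a tray compartment: rectangle 40 (x) by 50 mm (y) with a right-angled gable at its +x end, 65 mm long in all. Origin on the underside, mid-width, 25 mm from the flat end, 40 mm from the gable point; x to the gable, z up. Grip at the origin across the 50 mm width (parallel sides run x = -25 to +15 mm).
- tray: Shallow plywood tray, 235 by 235 mm, fixed, one divider each way making four compartments; inner floor 5 mm, tops of walls and dividers (4 mm thick) 14 mm above the table. Origin: centre of underside. Three compartments hold one wooden shape each (any order); the one at +x +y holds a few fixed 15 mm beads, tops 15 mm high.
- pocket (a point): Point on the pocket's floor, 6 mm above the table; axes as the jig's. The pocket is 12 mm deep, with the outline of the house and 2 mm play all round; a seated house has its origin here, its x axis along this x, and stands 16 mm proud of the rim.
- lever_pivot (a point): On the lever's upright pivot axis, 55 mm from the pocket point towards the jig's -x (beyond the pocket's flat end), at the lever's underside, 36.5 mm above the table. Axes as the jig's. Top of the pivot cap: 51 mm above the table.
- lever (a joint): Angle of the flat steel lever, 18 mm wide, 8 mm thick, reaching 92 mm from its upright pivot. 0 = shut: along the jig's +x over the pocket, at its stop; grows as it opens, anticlockwise from above, to the jig's +y; 1.75 rad = fully open. Clear of pocket and fingers from about 1.2 rad. Stays where left (0.7 N at the knob). Passes 2.5 mm above a seated house.
- lever_knob (a point): Centre of the top of the lever's upright black round knob, 16 mm in diameter and 30 mm tall, standing on the lever 80 mm from the pivot; this top is 74.5 mm above the table.
- disc: Bystander: loose round wooden disc, 54 mm in diameter, 28 mm thick, in the tray. Origin at the centre of its underside.
- flake: Bystander: loose six-armed wooden snowflake, 60 mm across, 28 mm thick, in the tray. Origin at the centre of its underside.
- jar: Bystander: small loose paint jar standing on the table, 34 mm in diameter, 42 mm tall. Origin at the centre of its underside.
- marker: Bystander: loose black and grey marker pen lying on the table, 130 mm long, 14 mm thick. Origin at mid-length on its underside, x along it.
- jig: The jig, fixed: plywood base 150 by 116 by 6 mm (x -83 to +67 mm). Origin on the table right under the pocket point, x to the pocket's gable end. The pocket's wooden rim is 11 mm wide, its top 18 mm above the table, the upper 4 mm bevelled as a lead-in. A 6 mm steel stop pin stands on the rim at x -33, y -12.5 mm, top 44 mm above the table.
Not all that is in view belongs to the job. Of the things like the jig, leave any that is yellow; of the rest the larger one is meant.

How it is judged:
On the way, in this order (a step that is already met when the one before it is completed fails the run):
1. the lever is swung open, clear of the pocket (more than 1 rad) (value of joint lever above 1 rad), for 0.1 s.
2. the house lies down in the pocket (origin within 5 mm sideways and 4 mm in height of the pocket point) (horizontal distance between house and pocket below 0.005 m and z of house in the frame of pocket below 0.004 m), for 0.2 s.
At the end, for the whole second after the job is handed in: The house lies flat on the pocket's floor (origin within 5 mm sideways and 3 mm in height of the pocket point, tilted less than 0.08 rad, its x axis within 0.15 rad of the pocket's), at rest, and the lever is shut over it (less than 0.1 rad from its stop) (horizontal distance between house and pocket below 0.005 m and z of house in the frame of pocket between -0.003 and 0.003 m and angle between house's own z axis and vertical below 0.08 rad and angle between the x axis of house and the x axis of pocket, either way round below 0.15 rad and linear speed of house below 0.02 m/s and value of joint lever below 0.1 rad); the robot touches nothing.
It fails at once if one of the bystanders (disc, snowflake, jar, marker) is moved more than 30 mm (distance of any of disc, flake, jar, marker from where it was at the start of the episode above 0.03 m).
It also fails if it takes over 72 s, if anything falls off the work surface, if the arm or the gripper's body presses on something with over 40 N, if the wrist force passes 120 N, or if a joint passes its speed limit or range.

### The arm

A 7-joint arm with a two-finger parallel gripper is mounted at the origin on the work surface. World frame = base frame: x ahead of the robot, y to its left, z up, the work surface at z = 0. Lengths are in m, angles in rad, forces in N, time in s.
With the tool pointing down it reaches from about 0.425 to 0.95 m from the base axis. Payload 4.7 kg.
Tool frame: the origin (TCP) lies at the centre of the arm's flange, where the gripper is bolted on; the fingertips stand 173 mm ahead of it and the grasp point (between the pads) lies ahead of it (r.grip_depth is the z of the grasp point in the tool frame, in m); z points along the fingers, y is the line along which they close (so a half turn about z gives the same grasp; the last joint's range is limited). The gripper opens to 85 mm and grips with 20 to 120 N. Pads are 22 mm wide; open, the fingers measure 114 mm over their backs; the gripper's body (76 mm by 85 mm) begins 54 mm behind the grasp point. The pads swing forward as they close: fully open they stand 13 mm farther back than shut.
Start: joints at [1.231, 0.469, -0.049, 1.532, 0.024, 1.141, -0.082], TCP at [0.206, -0.643, 0.405] pointing down, gripper open.
Joint ranges: [-2.59, 2.59], [-0.33, 1.99], [-1.39, 1.29], [0.1, 2.45], [-1.04, 4.18], [0.21, 1.99], [-2.66, 2.66]. Speed limits (rad/s): [2.57, 2.57, 3.14, 3.14, 3.14, 3.14, 3.14].

### API

Orientations are given as a unit quaternion [x, y, z, w].
In Python, from cell import observe, imaging, job, models, r gives the robot as it stands.
- The arm moves only by the shell command python3 -m pendant 'ROWS' [FORCE]. ROWS is JSON, a list of rows, each an object with "claw": the closure, from -1 (fully open) to 1 (shut); "delta_pos": the shift along the world's x, y, z in cm, a list of three; "rot": the turn, a rotation vector about the world's x, y, z in degrees, a list of three. In form: [{"claw": claw, "delta_pos": [dx, dy, dz], "rot": [rx, ry, rz]}, ...]. A call has 1 to 20 rows; each row shifts and turns the commanded pose from where the row before left it; what a row does not reach is not made up. A row lasts 1/12 s, in which the tool goes at most 41.7 mm and 7.16 degrees, less where a joint would pass 70% of its speed; a pose out of reach is approached as far as the arm can. A call with a gripper value outside its range is refused whole. The fingers move at their own pace and stop on an object; FORCE is the grip in N (left out, the last holds). Time passes only in rows, so rows that do not move let the fingers close. It gives the time, the measured TCP pose, the force, the opening and the grip force at its end, in the units of the state.
- observe(): the state, without advancing time (a new reading comes with each control period).
- imaging.read_camera(name): name is "side" or "top" or "wrist"; returns the picture (400x640x3 uint8, red, green, blue); there is no depth.
- imaging.camera_model(name): a dict with "fx", "fy", "cx", "cy" (pixels), "distortion" ([k1, k2, p1, p2, k3] as OpenCV has them; the pictures are not rectified), "cam_to_world" (4x4, takes a point from camera to world coordinates). Camera axes: x right, y up, looking along -z (the intrinsics and any distortion apply to the point x, -y, -z); pixel columns grow to the right and rows downward; lengths in m; the calibration is good to about 2 mm. A picture is of the moment at which its call begins: read the wrist's pose just before it. camera_model takes no time and is no camera call; for the wrist camera it gives the pose at the moment of the call.
- job.hand_in(): hands the job in; it is judged then, once.
Trained networks look in the newest picture that a camera, given by its name, has taken for a name from the list of things; names that differ only in an ending like _2 or _b are one class to them, and where a whole thing is asked for, a point or a joint stands for the part that bears it (a point fixed in the world has none). Each returns a list of dicts, best first, with "confidence" (0 to 1); they miss things now and then, are a little off and sometimes report something else, mostly with a low value. They report only what shows in the picture. A call takes as long as a camera call. They do not tell look-alikes from the thing itself.
- models.look_for(label, camera): "uv" ([column, row] in pixels, amid what is visible of it).
- models.trace(label, camera): "region" (400x640 bool, what is visible of it) and "uv" ([column, row] in pixels, amid what is visible of it).
The state is a dict: "t": time; "qpos": joint angles; "qvel": joint speeds; "effort": joint torques, N m; "ee_pos": TCP position; "ee_rot": TCP orientation; "ft_force": force on the tool from outside, world axes, zero at the start; "moment": the same for the moment, N m; "width": finger opening in m; "gripper_force": force on a finger pad.
Only numpy, scipy, OpenCV 4.12 (cv2) and the standard library are available. Lean on these libraries where they do the work, as an engineer would, in place of code of your own. Each camera call takes 0.05 s, during which the arm holds its last target. There are 200 camera calls.

## Working session

There is one attempt and no reset: what is moved stays moved. The work goes in short steps, Python scripts to look and compute and a shell command to move; the robot and the scene stay as the last step left them, time stands still between calls to the robot, and variables do not carry over. Pictures are saved under pics/ and viewed, at most 10 in all, crops included, and the job is handed in when it is done.

```bash
mkdir -p pics; ls; python3 - <<'E'
from cell import observe, imaging, models, r
import cv2
for c in ("top","side"):
    im=imaging.read_camera(c); cv2.imwrite(f"pics/{c}0.png",im[:,:,::-1])
    for n in ("jig","tray","house","lever_knob","jar","marker","disc","flake"):
        print(c,n,[(round(d["confidence"],2),[round(float(x)) for x in d["uv"]]) for d in models.look_for(n,c)])
s=observe();print(s["t"],s["ee_pos"],s["ee_rot"],s["width"],r.grip_depth)
m=imaging.camera_model("top");print(m)
E
```

```text
pics
top jig [(0.96, [443, 147]), (0.67, [389, 229]), (0.63, [226, 238]), (0.57, [466, 242])]
top tray [(0.78, [227, 241]), (0.18, [205, 261])]
top house [(0.76, [204, 260])]
top lever_knob [(0.68, [472, 242]), (0.57, [386, 233]), (0.55, [451, 150])]
top jar [(0.6, [258, 126]), (0.41, [386, 234])]
top marker []
top disc [(0.6, [259, 262])]
top flake [(0.79, [255, 215])]
side jig [(0.89, [374, 177]), (0.88, [355, 207]), (0.76, [310, 178])]
side tray [(0.74, [331, 291]), (0.71, [356, 269]), (0.65, [278, 210])]
side house [(0.71, [353, 303])]
side lever_knob [(0.71, [355, 195]), (0.48, [374, 174])]
side jar [(0.78, [243, 249])]
side marker [(0.58, [274, 209])]
side disc [(0.95, [359, 267])]
side flake [(0.75, [314, 265]), (0.29, [356, 198])]
0.9 [ 0.20646612 -0.64265738  0.40478078] [9.87949930e-01 1.54773801e-01 2.30064388e-05 7.94445489e-05] 0.08550799267938664 0.1547
{'fx': 488.4644362385025, 'fy': 488.4644362385025, 'cx': 316.71037533978387, 'cy': 192.2615606537366, 'distortion': array([0.035486, 0.      , 0.      , 0.      , 0.      ]), 'cam_to_world': array([[ 0.00808662,  0.99542807, -0.09517122,  0.51505782],
       [-0.99994877,  0.00747024, -0.00683101, -0.01647894],
       [-0.00608882,  0.09522158,  0.99543748,  1.05983862],
       [ 0.        ,  0.        ,  0.        ,  1.        ]])}
```

View pics/top0.png

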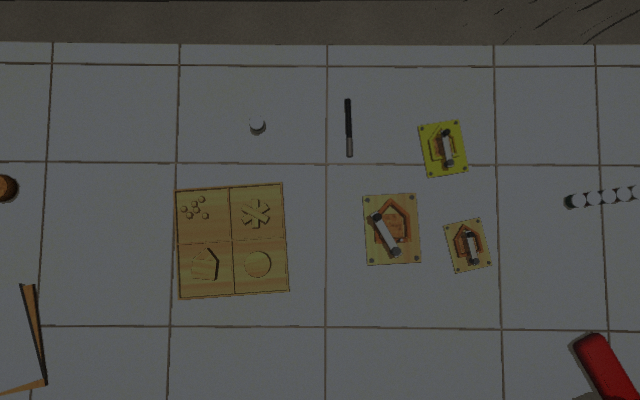

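View pics/side0.png

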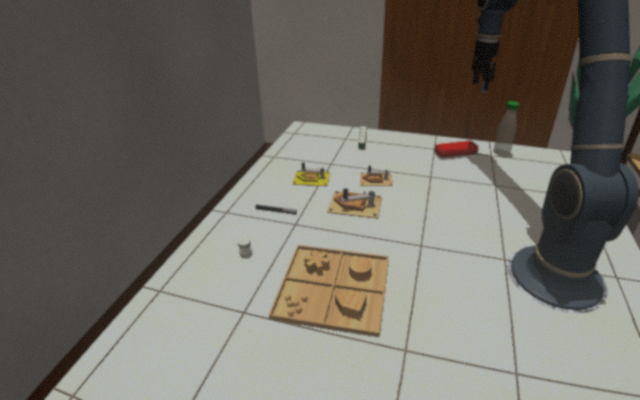

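The top view shows three jig-like things: big plywood at (392,229), yellow at (443,148), and small plywood at (467,244). Yellow is excluded and the larger of the other two is at (392,229). The only house is at (204,263), with the flake at (256,214), disc at (257,264), jar at (258,126) and marker at (349,128). Next is the close crop of that choice.

```bash
cat > h.py <<'E'
import numpy as np,cv2
from cell import imaging
def pix2w(uv,z,m):
    K=np.array([[m["fx"],0,m["cx"]],[0,m["fy"],m["cy"]],[0,0,1]])
    p=cv2.undistortPoints(np.array(uv,float).reshape(-1,1,2),K,np.array(m["distortion"])).reshape(-1,2)
    d=np.c_[p[:,0],-p[:,1],-np.ones(len(p))]; T=np.array(m["cam_to_world"])
    D=d@T[:3,:3].T; o=T[:3,3]
    return (o+D*((z-o[2])/D[:,2])[:,None])
def w2pix(P,m):
    T=np.linalg.inv(m["cam_to_world"]); P=np.atleast_2d(P); c=P@T[:3,:3].T+T[:3,3]
    c=c*[1,-1,-1]; K=np.array([[m["fx"],0,m["cx"]],[0,m["fy"],m["cy"]],[0,0,1]])
    return cv2.projectPoints(c,np.zeros(3),np.zeros(3),K,np.array(m["distortion"]))[0].reshape(-1,2)
E
python3 - <<'E'
from h import *
im=cv2.imread("pics/top0.png")
a=cv2.resize(im[185:275,355:425],None,fx=6,fy=6,interpolation=cv2.INTER_CUBIC)
b=cv2.resize(im[240:300,175:235],None,fx=6,fy=6,interpolation=cv2.INTER_CUBIC)
o=np.zeros((540,790,3),np.uint8);o[:,:420]=a;o[:360,430:]=b
cv2.imwrite("pics/crop.png",cv2.convertScaleAbs(o,alpha=1.5))
m=imaging.camera_model("top")
print(pix2w([[392,229]],0.018,m),pix2w([[204,263]],.033,m),pix2w([[377,217],[396,253]],.06,m))
E
```

```text
[[ 0.5375094  -0.16981453  0.018     ]] [[0.46363482 0.22386111 0.033     ]] [[ 0.56079103 -0.13323219  0.06      ]
 [ 0.48817153 -0.17134917  0.06      ]]
```

View pics/crop.png

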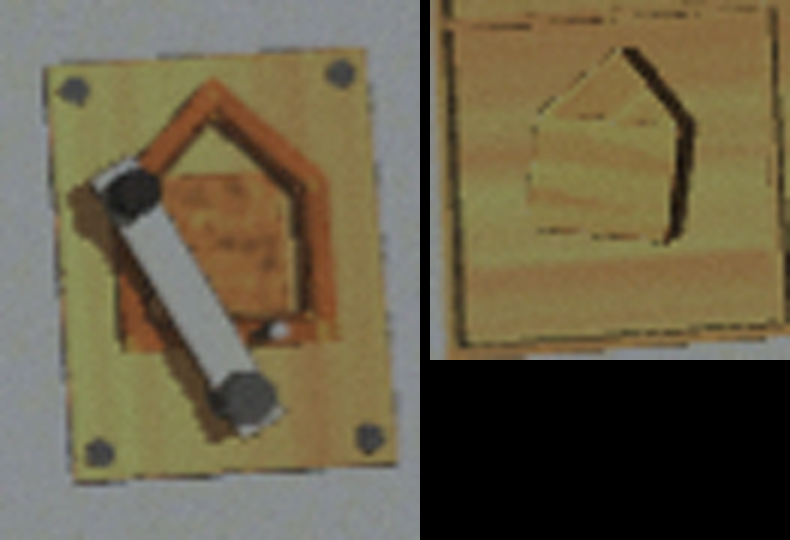

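The crop confirms the big plywood jig. Its gable points up (world +x), the grey pivot cap is at the bottom (~(396,251) px), the black knob at the upper left (~(377,217)), and the stop pin at (401,240). The lever is about half open. The house's gable points up, slightly rotated.

```bash
python3 - <<'E'
from h import *
from cell import observe
from scipy.spatial.transform import Rotation as R
m=imaging.camera_model("top")
c=np.array([[44,68],[367,48],[398,463],[75,482]])/6+[355,185]
W=pix2w(c,.006,m)[:,:2]   # +x+y, +x-y, -x-y, -x+y
x=(W[0]+W[1]-W[2]-W[3]); a=np.arctan2(x[1],x[0]); u=np.array([np.cos(a),np.sin(a)])
o=W.mean(0)+8e-3*u; v=np.array([-u[1],u[0]])
print("jig",o,a,np.linalg.norm(W[0]-W[3]),np.linalg.norm(W[0]-W[1]))
print("pivot",o-.055*u, "pix", pix2w(np.array([[245,398]])/6+[355,185],.051,m), "knob",k:=pix2w(np.array([[133,192]])/6+[355,185],.0745,m))
d=k[0,:2]-(o-.055*u);print("lever",np.arctan2(d[1],d[0])-a,np.linalg.norm(d))
H=pix2w((np.array([[628,48],[537,118],[527,205],[668,242],[690,122]])-[430,0])/6+[175,240],.033,m);print(H)
s=observe();T=imaging.camera_model("wrist");Rt=R.from_quat(s["ee_rot"]).as_matrix();C=T["cam_to_world"]
print("cam in tool",Rt.T@(C[:3,3]-s["ee_pos"]),"\n",Rt.T@C[:3,:3],T["fx"])
E
```

```text
jig [ 0.54584969 -0.17056593] 0.0674088851046985 0.14803830666908865 0.11645066570821298
pivot [ 0.4909746  -0.17427061] pix [[ 0.49130853 -0.17243275  0.051     ]] knob [[ 0.56013056 -0.13187403  0.0745    ]]
lever 0.4825563965505962 0.08111730174649398
[[0.49466069 0.21652681 0.033     ]
 [0.47036043 0.24726853 0.033     ]
 [0.4405609  0.24967573 0.033     ]
 [0.42823172 0.20063243 0.033     ]
 [0.46931216 0.19425546 0.033     ]]
cam in tool [ 6.78302531e-02 -1.20956898e-05  3.08492148e-02] 
 [[ 2.04511683e-04  9.64321563e-01  2.64733603e-01]
 [ 9.99999902e-01 -9.35264292e-05 -4.31838308e-04]
 [-3.91671403e-04  2.64733665e-01 -9.64321488e-01]] 323.8903195075876
```

```bash
python3 -m pendant '[{"claw":1,"delta_pos":[1.9,2.4,0],"rot":[0,0,0.7]},{"claw":1,"delta_pos":[1.9,2.4,0],"rot":[0,0,0.7]},{"claw":1,"delta_pos":[1.9,2.4,0],"rot":[0,0,0.7]},{"claw":1,"delta_pos":[1.9,2.4,0],"rot":[0,0,0.7]},{"claw":1,"delta_pos":[1.9,2.4,0],"rot":[0,0,0.7]},{"claw":1,"delta_pos":[1.9,2.4,0],"rot":[0,0,0.7]},{"claw":1,"delta_pos":[1.9,2.4,0],"rot":[0,0,0.7]},{"claw":1,"delta_pos":[1.9,2.4,0],"rot":[0,0,0.7]},{"claw":1,"delta_pos":[1.9,2.4,0],"rot":[0,0,0.7]},{"claw":1,"delta_pos":[1.9,2.4,0],"rot":[0,0,0.7]},{"claw":1,"delta_pos":[1.9,2.4,0],"rot":[0,0,0.7]},{"claw":1,"delta_pos":[1.9,2.4,0],"rot":[0,0,0.7]},{"claw":1,"delta_pos":[1.9,2.4,0],"rot":[0,0,0.7]},{"claw":1,"delta_pos":[1.9,2.4,0],"rot":[0,0,0.7]},{"claw":1,"delta_pos":[1.9,2.4,0],"rot":[0,0,0.7]},{"claw":1,"delta_pos":[1.9,2.4,0],"rot":[0,0,0.7]},{"claw":1,"delta_pos":[1.9,2.4,0],"rot":[0,0,0.7]},{"claw":1,"delta_pos":[1.9,2.4,0],"rot":[0,0,0.7]},{"claw":1,"delta_pos":[1.9,2.4,0],"rot":[0,0,0.7]},{"claw":1,"delta_pos":[1.9,2.0,0],"rot":[0,0,0.7]}]' 40
python3 -m pendant '[{"claw":1,"delta_pos":[0,0,0],"rot":[0,0,0]},{"claw":1,"delta_pos":[0,0,0],"rot":[0,0,0]},{"claw":1,"delta_pos":[0,0,0],"rot":[0,0,0]}]'
python3 - <<'E'
from h import *
m=imaging.camera_model("wrist");im=imaging.read_camera("wrist")
np.savez("w1.npz",**m)
o=np.array([.5458,-.1706]);a=.0674;u=np.array([np.cos(a),np.sin(a)]);v=np.array([-u[1],u[0]])
J=lambda x,y,z:np.r_[o+x*u+y*v,z]
P=[J(x,y,.006) for x,y in((67,58),(67,-58),(-83,-58),(-83,58))] if 0 else [J(x/1e3,y/1e3,.006) for x,y in((67,58),(67,-58),(-83,-58),(-83,58))]
P+=[J(-.055,0,.051),J(-.033,-.0125,.044),J(.04,0,.006),J(0,0,.006)]
b=np.ascontiguousarray(im[:,:,::-1])
cv2.imwrite("pics/w1raw.png",b)
for p in w2pix(P,m): cv2.circle(b,tuple(int(round(x)) for x in p),2,(255,0,255),1)
cv2.imwrite("pics/w1.png",b)
E
```

```text
t: 2.57
ee_pos: [0.5873, -0.1646, 0.405]
ee_rot: [0.961, 0.275, 0.0, -0.0]
ft_force: [0.3, -0.8, -0.2]
width: 0.0003
gripper_force: 0.0
t: 2.82
ee_pos: [0.5861, -0.1673, 0.4046]
ee_rot: [0.962, 0.274, -0.0, 0.0]
ft_force: [-0.6, -1.1, -0.1]
width: 0.0
gripper_force: 0.0
```

View pics/w1.png

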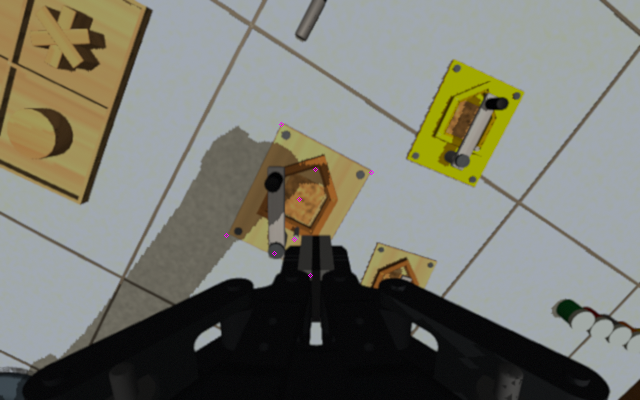

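The overlay agrees to within about 2 px: plate corners at (281,125) and (371,172), pivot at (275,253), knob at (274,181). The calibrated jig pose is good. Next I'll work out the push arc.

```bash
python3 - <<'E'
import numpy as np
P=np.array([.491,-.1735])
def T(f,s): return P+.08*np.array([np.cos(f),np.sin(f)])-s*np.array([-np.sin(f),np.cos(f)])
f0=.555; pts=[(f0,.045),(f0,.03),(f0,.02)]+[(f,.02) for f in np.linspace(f0,1.57,13)[1:]]
q=[T(*p) for p in pts]; print(q[0])
for i in range(1,len(q)): print(np.round((q[i]-q[i-1])*100,2), round(np.degrees(pts[i][0]-pts[i-1][0]),2))
print(q[-1])
E
python3 -m pendant '[{"claw":1,"delta_pos":[-0.1,-0.1,-3.5],"rot":[0,0,0]},{"claw":1,"delta_pos":[-0.1,-0.1,-3.5],"rot":[0,0,0]},{"claw":1,"delta_pos":[-0.1,-0.1,-3.5],"rot":[0,0,0]},{"claw":1,"delta_pos":[0,0,-3.5],"rot":[0,0,0]},{"claw":1,"delta_pos":[0,0,-3.6],"rot":[0,0,0]},{"claw":1,"delta_pos":[0,0,0],"rot":[0,0,0]},{"claw":1,"delta_pos":[0,0,0],"rot":[0,0,0]},{"claw":1,"delta_pos":[0,0,0],"rot":[0,0,0]}]'
```

```text
[ 0.58270448 -0.16959006]
[-0.79  1.27] 0.0
[-0.53  0.85] 0.0
[-0.24  0.65] 4.85
[-0.3   0.63] 4.85
[-0.35  0.6 ] 4.85
[-0.4   0.57] 4.85
[-0.44  0.54] 4.85
[-0.49  0.5 ] 4.85
[-0.53  0.46] 4.85
[-0.56  0.41] 4.85
[-0.6   0.36] 4.85
[-0.63  0.31] 4.85
[-0.65  0.25] 4.85
[-0.67  0.2 ] 4.85
[ 0.5110637  -0.09351595]
t: 3.53
ee_pos: [0.5841, -0.1706, 0.2307]
ee_rot: [0.962, 0.273, 0.001, 0.001]
ft_force: [-0.4, -0.2, 0.8]
width: 0.0002
gripper_force: 0.0
```

```bash
python3 -m pendant '[{"claw":1,"delta_pos":[-0.8,1.25,-0.1],"rot":[0,0,0]},{"claw":1,"delta_pos":[-0.65,0.85,0],"rot":[0,0,0]},{"claw":1,"delta_pos":[-0.25,0.65,0],"rot":[0,0,4.85]},{"claw":1,"delta_pos":[-0.3,0.65,0],"rot":[0,0,4.85]},{"claw":1,"delta_pos":[-0.35,0.6,0],"rot":[0,0,4.85]},{"claw":1,"delta_pos":[-0.4,0.6,0],"rot":[0,0,4.85]},{"claw":1,"delta_pos":[-0.45,0.55,0],"rot":[0,0,4.85]},{"claw":1,"delta_pos":[-0.5,0.5,0],"rot":[0,0,4.85]},{"claw":1,"delta_pos":[-0.55,0.45,0],"rot":[0,0,4.85]},{"claw":1,"delta_pos":[-0.55,0.4,0],"rot":[0,0,4.85]},{"claw":1,"delta_pos":[-0.6,0.35,0],"rot":[0,0,4.85]},{"claw":1,"delta_pos":[-0.65,0.3,0],"rot":[0,0,4.85]},{"claw":1,"delta_pos":[-0.65,0.25,0],"rot":[0,0,4.85]},{"claw":1,"delta_pos":[-0.65,0.2,0],"rot":[0,0,4.85]},{"claw":1,"delta_pos":[0,0,0],"rot":[0,0,0]},{"claw":1,"delta_pos":[0,0,0],"rot":[0,0,0]}]'
python3 - <<'E'
from h import *
from cell import models
cv2.imwrite("pics/t2.png",imaging.read_camera("top")[:,:,::-1]);m=imaging.camera_model("top")
P=np.array([.491,-.1735])
for d in models.look_for("lever_knob","top"):
    k=pix2w([d["uv"]],.06,m)[0,:2]-P; print(d["confidence"],d["uv"],np.arctan2(k[1],k[0])-.067,np.linalg.norm(k))
E
```

```text
t: 4.87
ee_pos: [0.5103, -0.0937, 0.2294]
ee_rot: [0.708, 0.706, 0.001, 0.001]
ft_force: [1.0, 1.0, -0.2]
width: 0.0004
gripper_force: 0.0
0.64 [448.1, 147.7] -0.5292604404426398 0.23923207643710384
0.52 [472.9, 248.5] -1.5868088693966784 0.15302803944732696
```

```bash
python3 -m pendant '[{"claw":1,"delta_pos":[1.5,0,0],"rot":[0,0,0]},{"claw":1,"delta_pos":[0,0,3.5],"rot":[0,0,0]},{"claw":-1,"delta_pos":[0,0,3.5],"rot":[0,0,0]},{"claw":-1,"delta_pos":[-0.3,2.3,3.5],"rot":[0,0,-6.9]},{"claw":-1,"delta_pos":[-0.3,2.3,3.5],"rot":[0,0,-6.9]},{"claw":-1,"delta_pos":[-0.3,2.3,0],"rot":[0,0,-6.9]},{"claw":-1,"delta_pos":[-0.3,2.3,0],"rot":[0,0,-6.9]},{"claw":-1,"delta_pos":[-0.3,2.3,0],"rot":[0,0,-6.9]},{"claw":-1,"delta_pos":[-0.3,2.3,0],"rot":[0,0,-6.9]},{"claw":-1,"delta_pos":[-0.3,2.2,0],"rot":[0,0,-6.9]},{"claw":-1,"delta_pos":[-0.3,2.2,0],"rot":[0,0,-6.9]},{"claw":-1,"delta_pos":[-0.3,2.2,0],"rot":[0,0,-6.9]},{"claw":-1,"delta_pos":[-0.3,2.2,0],"rot":[0,0,-6.9]},{"claw":-1,"delta_pos":[-0.3,2.2,0],"rot":[0,0,-6.9]},{"claw":-1,"delta_pos":[-0.2,2.2,0],"rot":[0,0,-6.9]},{"claw":-1,"delta_pos":[0,2.2,0],"rot":[0,0,-6.9]},{"claw":-1,"delta_pos":[0,2.2,0],"rot":[0,0,-6.9]},{"claw":-1,"delta_pos":[0,0,0],"rot":[0,0,0]},{"claw":-1,"delta_pos":[0,0,0],"rot":[0,0,0]},{"claw":-1,"delta_pos":[0,0,0],"rot":[0,0,0]}]'
python3 - <<'E'
from h import *
from cell import models
import pickle
t=imaging.read_camera("top")[:,:,::-1];m=imaging.camera_model("top")
P=np.array([.491,-.1735])
for d in models.look_for("lever_knob","top"):
    k=pix2w([d["uv"]],.06,m)[0,:2]-P; print(d["confidence"],d["uv"],np.arctan2(k[1],k[0])-.067,np.linalg.norm(k))
m=imaging.camera_model("wrist");w=imaging.read_camera("wrist")[:,:,::-1]
tr=models.trace("house","wrist");print([(d["confidence"],d["uv"],d["region"].sum()) for d in tr])
pickle.dump((m,w,tr),open("w2.pkl","wb"))
o=np.zeros((560,640,3),np.uint8);o[:400]=w
o[400:,:200]=cv2.resize(t[190:270,345:445],None,fx=2,fy=2)
cv2.imwrite("pics/w2.png",o)
E
```

```text
t: 6.63
ee_pos: [0.4902, 0.2195, 0.3672]
ee_rot: [0.998, -0.057, 0.0, 0.0]
ft_force: [-1.0, -0.3, 0.0]
width: 0.0851
gripper_force: 0.0
0.97 [374.9, 252.3] 1.5444772755730498 0.044873199736585934
0.84 [449.2, 151.9] -0.5542336522506149 0.23240161158954634
0.8 [472.6, 248.0] -1.5800841353766504 0.1525067248079862
[(0.74, [315.5, 209.3], np.int64(2819))]
```

View pics/w2.png

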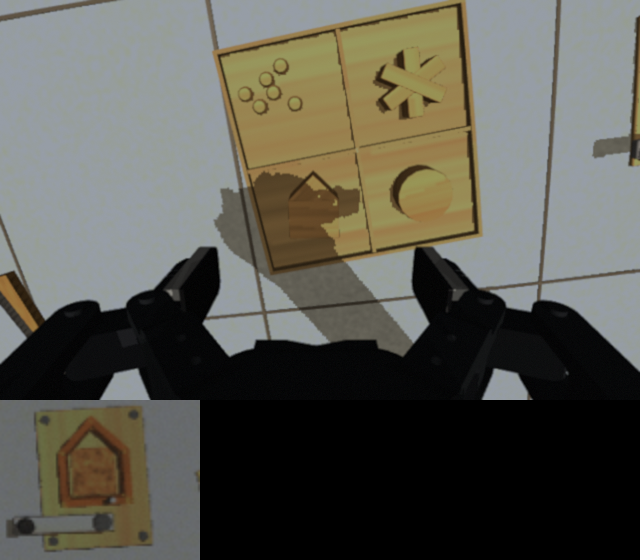

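The lever is open at about 1.5 rad. The wrist view shows the house in shadow, with its gable at (314,173), right eave at about (338,197) and left eave at about (289,196). I'll fit its pose with silhouettes from both cameras.

```bash
cat >> h.py <<'E'
from scipy.optimize import minimize
HP=np.array([[-25,-25],[15,-25],[40,0],[15,25],[-25,25]])/1e3
def hull(p,m,z0=.005):
    c,s=np.cos(p[2]),np.sin(p[2]); q=HP@np.array([[c,s],[-s,c]])+p[:2]
    P=np.r_[np.c_[q,np.full(5,z0)],np.c_[q,np.full(5,z0+.028)]]
    return cv2.convexHull(w2pix(P,m).astype(np.float32)), w2pix(P[5:],m)
def fit(views,p0,z0=.005):
    def f(p):
        e=0
        p=np.array(p)/[1000,1000,100]
        for m,reg in views:
            M=np.zeros((1600,2560),np.uint8); cv2.fillPoly(M,[np.round(hull(p,m,z0)[0]*4+1.5).astype(np.int32)],1)
            M=cv2.resize(M.astype(np.float32),(640,400),interpolation=cv2.INTER_AREA); e+=np.abs(M-reg).sum()/reg.sum()
        return e
    x0=np.array(p0)*[1000,1000,100]
    r=minimize(f,x0,method="Nelder-Mead",options=dict(initial_simplex=np.vstack([x0]+[x0+4*v for v in np.eye(3)])))
    return r.x/[1000,1000,100],r.fun
E
python3 - <<'E'
from h import *
from cell import models
import pickle
m,w,tr=pickle.load(open("w2.pkl","rb"))
imaging.read_camera("top"); mt=imaging.camera_model("top"); tt=models.trace("house","top")
print([(d["confidence"],d["uv"]) for d in tt])
vw=(m,tr[0]["region"]); p0=[.456,.222,-.1]
pw,e=fit([vw],p0); print("wrist",pw,e)
for d in tt[:1]: print("top",fit([(mt,d["region"])],p0)); pb,e=fit([vw,(mt,d["region"])],p0);print("both",pb,e)
b=np.ascontiguousarray(cv2.resize(w[150:260,260:390],None,fx=5,fy=5,interpolation=cv2.INTER_CUBIC)); b=cv2.convertScaleAbs(b,alpha=1.8)
cv2.polylines(b,[np.round((hull(pw,m)[1]-[260,150]+.5)*5).astype(np.int32)],True,(255,0,255),1)
ct=[((c-[260,150]+.5)*5).astype(np.int32) for c in cv2.findContours(tr[0]["region"].astype(np.uint8),0,1)[0]]
cv2.polylines(b,ct,True,(0,255,0),1)
cv2.imwrite("pics/fit.png",b)
E
```

```text
[(0.59, [204.3, 273.0])]
wrist [ 0.45825801  0.22494945 -0.0860994 ] 0.024232884001418944
top (array([ 0.45407223,  0.22562004, -0.10281002]), np.float64(1.3480113636363635))
both [ 0.45645418  0.22483084 -0.1162948 ] 1.4367123542473845
```

View pics/fit.png

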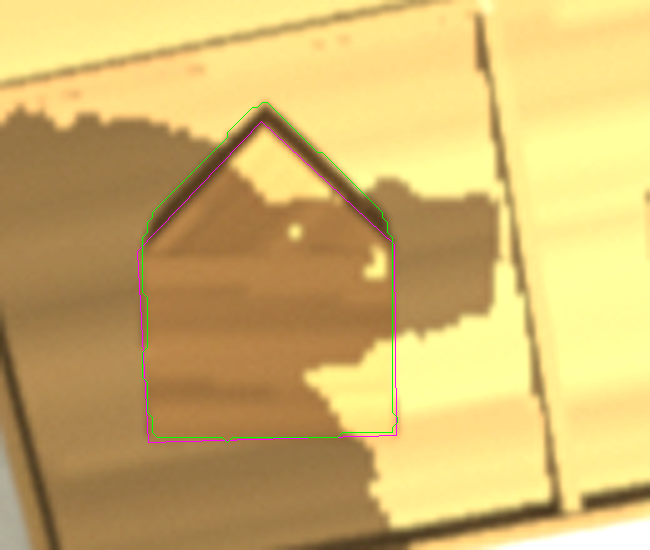

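```bash
python3 -m pendant '[{"claw":-1,"delta_pos":[-1.6,0.3,-3],"rot":[0,0,0.8]},{"claw":-1,"delta_pos":[-1.6,0.25,-3],"rot":[0,0,0.8]},{"claw":-1,"delta_pos":[0,0,-3.5],"rot":[0,0,0]},{"claw":-1,"delta_pos":[0,0,-3.5],"rot":[0,0,0]},{"claw":-1,"delta_pos":[0,0,-3],"rot":[0,0,0]},{"claw":-1,"delta_pos":[0,0,-2.1],"rot":[0,0,0]},{"claw":-1,"delta_pos":[0,0,0],"rot":[0,0,0]},{"claw":-1,"delta_pos":[0,0,0],"rot":[0,0,0]},{"claw":-1,"delta_pos":[0,0,0],"rot":[0,0,0]},{"claw":-1,"delta_pos":[0,0,0],"rot":[0,0,0]}]'
```

```text
t: 7.77
ee_pos: [0.4588, 0.2259, 0.1879]
ee_rot: [0.999, -0.044, 0.002, -0.001]
ft_force: [0.8, 0.8, -0.1]
width: 0.0855
gripper_force: 0.0
```

```bash
python3 -m pendant '[{"claw":0,"delta_pos":[0,0,-0.1],"rot":[0,0,0]},{"claw":0.3,"delta_pos":[0,0,0],"rot":[0,0,0]},{"claw":0.6,"delta_pos":[0,0,0],"rot":[0,0,0]},{"claw":1,"delta_pos":[0,0,0],"rot":[0,0,0]},{"claw":1,"delta_pos":[0,0,0],"rot":[0,0,0]},{"claw":1,"delta_pos":[0,0,0],"rot":[0,0,0]},{"claw":1,"delta_pos":[0,0,0],"rot":[0,0,0]},{"claw":1,"delta_pos":[0,0,0],"rot":[0,0,0]},{"claw":1,"delta_pos":[0,0,0],"rot":[0,0,0]}]' 50
```

```text
t: 8.52
ee_pos: [0.4584, 0.2256, 0.1862]
ee_rot: [0.999, -0.044, 0.001, -0.0]
ft_force: [-1.3, -1.2, 4.6]
width: 0.0493
gripper_force: 52.6
```

```bash
python3 -m pendant '[{"claw":1,"delta_pos":[0,0,1],"rot":[0,0,0]},{"claw":1,"delta_pos":[0,0,2],"rot":[0,0,0]},{"claw":1,"delta_pos":[0,0,3],"rot":[0,0,0]},{"claw":1,"delta_pos":[0,0,3],"rot":[0,0,0]},{"claw":1,"delta_pos":[0.5,-2,3],"rot":[0,0,0.6]},{"claw":1,"delta_pos":[0.6,-2.8,0],"rot":[0,0,0.6]},{"claw":1,"delta_pos":[0.6,-2.8,0],"rot":[0,0,0.6]},{"claw":1,"delta_pos":[0.6,-2.8,0],"rot":[0,0,0.6]},{"claw":1,"delta_pos":[0.6,-2.8,0],"rot":[0,0,0.6]},{"claw":1,"delta_pos":[0.6,-2.8,0],"rot":[0,0,0.6]},{"claw":1,"delta_pos":[0.6,-2.8,0],"rot":[0,0,0.6]},{"claw":1,"delta_pos":[0.6,-2.8,0],"rot":[0,0,0.6]},{"claw":1,"delta_pos":[0.6,-2.8,0],"rot":[0,0,0.6]},{"claw":1,"delta_pos":[0.6,-2.8,0],"rot":[0,0,0.6]},{"claw":1,"delta_pos":[0.6,-2.8,0],"rot":[0,0,0.6]},{"claw":1,"delta_pos":[0.6,-2.8,0],"rot":[0,0,0.6]},{"claw":1,"delta_pos":[0.6,-2.8,0],"rot":[0,0,0.6]},{"claw":1,"delta_pos":[0.6,-2.8,0],"rot":[0,0,0.6]},{"claw":1,"delta_pos":[0.5,-1.2,0],"rot":[0,0,0.5]}]'
python3 -m pendant '[{"claw":1,"delta_pos":[0,0,0],"rot":[0,0,0]},{"claw":1,"delta_pos":[0,0,0],"rot":[0,0,0]},{"claw":1,"delta_pos":[0,0,0],"rot":[0,0,0]},{"claw":1,"delta_pos":[0,0,0],"rot":[0,0,0]}]'
python3 - <<'E'
from h import *
from cell import models,observe
m=imaging.camera_model("wrist");w=imaging.read_camera("wrist")[:,:,::-1];b=np.ascontiguousarray(w)
s=observe();y=2*np.arctan2(s["ee_rot"][1],s["ee_rot"][0]);z0=s["ee_pos"][2]-.186+.005
hp,tp=hull([*s["ee_pos"][:2],y],m,z0);print(s["ee_pos"],y,z0,tp)
cv2.polylines(b,[np.round(tp).astype(np.int32)],True,(255,0,255),1)
o=np.array([.5458,-.1706]);a=.0674;c,q=np.cos(a),np.sin(a)
P=HP@np.array([[c,q],[-q,c]])+o
cv2.polylines(b,[np.round(w2pix(np.c_[P,np.full(5,.018)],m)).astype(np.int32)],True,(0,255,0),1)
tr=models.trace("house","wrist");print([(d["confidence"],d["uv"],d["region"].sum()) for d in tr])
for d in tr[:1]: cv2.drawContours(b,cv2.findContours(d["region"].astype(np.uint8),0,1)[0],-1,(255,255,0),1)
cv2.imwrite("pics/w3.png",cv2.resize(b[150:400,170:470],None,fx=2,fy=2,interpolation=cv2.INTER_CUBIC))
E
```

```text
t: 10.1
ee_pos: [0.5456, -0.1751, 0.3057]
ee_rot: [0.999, 0.032, -0.0, 0.001]
ft_force: [-0.0, -0.7, -0.2]
width: 0.0487
gripper_force: 51.9
t: 10.43
ee_pos: [0.5458, -0.1686, 0.3054]
ee_rot: [0.999, 0.035, -0.0, -0.0]
ft_force: [0.3, 0.1, -1.8]
width: 0.0489
gripper_force: 51.9
[ 0.54585001 -0.16875931  0.30540059] 0.0708380280518441 0.12440059488597838 [[372.95335153 326.03947812]
 [377.85587704 242.38272825]
 [316.58207401 182.46460097]
 [255.17926856 242.34146298]
 [259.893107   325.99706754]]
[(0.82, [313.4, 261.3], np.int64(14428))]
```

View pics/w3.png

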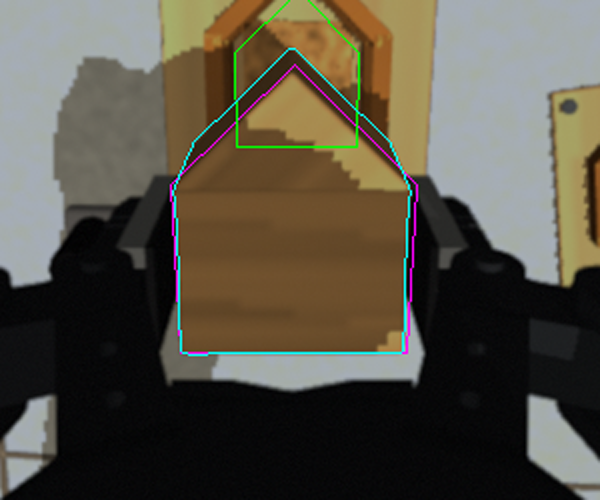

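The wrist view shows the held house, top gable at about (316,183) in full-picture pixels, square in the fingers. The projected pocket outline matches the real one. I'll fit the house's offset in the hand.

```bash
python3 - <<'E'
from h import *
from cell import models,observe
m=imaging.camera_model("wrist");imaging.read_camera("wrist");s=observe();y=2*np.arctan2(s["ee_rot"][1],s["ee_rot"][0])
reg=models.trace("house","wrist")[0]["region"]
print(s["ee_pos"],y)
for z in (.116,.118,.12,.122,.124): 
    p,e=fit([(m,reg)],[*s["ee_pos"][:2],y],z)
    print(z,p,e, "target delta mm",(np.array([.5458,-.1706])-p[:2])*1000,"deg",np.degrees(.0674-p[2]))
E
```

```text
[ 0.54595775 -0.16922377  0.30539248] 0.07021835810667662
0.116 [ 0.54134685 -0.16910943  0.12014289] 0.0743421968536823 target delta mm [ 4.45315281 -1.49056683] deg -3.0219449089766486
0.118 [ 0.54246027 -0.16904983  0.08599323] 0.04781254350549909 target delta mm [ 3.3397312 -1.5501741] deg -1.0653135065987926
0.12 [ 0.54287315 -0.16892709  0.06493982] 0.022988305721843242 target delta mm [ 2.92684872 -1.67290643] deg 0.1409580826931534
0.122 [ 0.5439247  -0.16886051  0.07169842] 0.013447549770290964 target delta mm [ 1.87529639 -1.73948985] deg -0.24628118541197525
0.124 [ 0.54492394 -0.16890946  0.06542867] 0.036849157733537516 target delta mm [ 0.87606463 -1.69053725] deg 0.1129490064496512
```

```bash
python3 - <<'E'
from h import *
from scipy.ndimage import map_coordinates
from scipy.optimize import least_squares
m=dict(np.load("w1.npz")); mt=imaging.camera_model("top")
def J(p,x,y,z=.006):
    c,s=np.cos(p[2]),np.sin(p[2]); return np.array([p[0]+c*x-s*y,p[1]+s*x+c*y,z])
p0=[.5458,-.1706,.0674]
def run(f,m,edges):
    g=cv2.imread(f).astype(float); g=cv2.GaussianBlur(g,(0,0),.8); obs=[]
    for (a,b,n) in edges:
        for t in np.linspace(.12,.88,25):
            q=np.array(a)*(1-t)+np.array(b)*t; d=np.linspace(-6e-3,6e-3,49)
            uv=w2pix([J(p0,*(q+k*np.array(n))) for k in d],m)
            # blue minus red separates white table from wood
            v=map_coordinates(g[:,:,0]-g[:,:,2],[uv[:,1],uv[:,0]],order=1); gr=np.gradient(v); i=gr.argmax()
            if gr[i]>1.5: obs.append((q,np.array(n),d[i]))
    r=least_squares(lambda p:[np.dot((J([0,0,p[2]],*q)[:2]-q+p[:2]),n)-d for q,n,d in obs],[0,0,0],loss="soft_l1",f_scale=5e-4,x_scale=[1e-3,1e-3,1e-2])
    c,s=np.cos(p0[2]),np.sin(p0[2]); dx=r.x
    print(f,len(obs),"jig",p0[0]+c*dx[0]-s*dx[1],p0[1]+s*dx[0]+c*dx[1],p0[2]+dx[2], "medres",np.median(np.abs(r.fun)))
X,x,Y=.067,-.083,.058
E=[((X,-Y),(X,Y),(1,0)),((x,Y),(X,Y),(0,1)),((x,-Y),(x,Y),(-1,0)),((x,-Y),(X,-Y),(0,-1))]
run("pics/w1raw.png",m,[E[0],((0,Y),(X,Y),(0,1)),((.02,-Y),(X,-Y),(0,-1))])
run("pics/top0.png",mt,E)
E
```

```text
pics/w1raw.png 75 jig 0.5479799667121907 -0.1706107298338055 0.0719031281494294 medres 0.0004342419982160897
pics/top0.png 93 jig 0.5470587009873914 -0.16892896684980668 0.07059854125994659 medres 0.0004909658071018043
```

```bash
python3 -m pendant '[{"claw":1,"delta_pos":[0.3,-0.13,-2],"rot":[0,0,0]},{"claw":1,"delta_pos":[0,0,-3],"rot":[0,0,0]},{"claw":1,"delta_pos":[0,0,-3],"rot":[0,0,0]},{"claw":1,"delta_pos":[0,0,-1.8],"rot":[0,0,0]},{"claw":1,"delta_pos":[0,0,0],"rot":[0,0,0]},{"claw":1,"delta_pos":[0,0,0],"rot":[0,0,0]},{"claw":1,"delta_pos":[0,0,0],"rot":[0,0,0]},{"claw":1,"delta_pos":[0,0,0],"rot":[0,0,0]}]'
python3 - <<'E'
from h import *
from cell import observe
m=imaging.camera_model("wrist");b=np.ascontiguousarray(imaging.read_camera("wrist")[:,:,::-1]);s=observe();print(s["ee_pos"],s["ee_rot"])
cv2.imwrite("pics/w4raw.png",b);np.savez("w4.npz",**m)
b=cv2.convertScaleAbs(cv2.resize(b[120:345,210:430],None,fx=3.4,fy=2.6,interpolation=cv2.INTER_CUBIC)[:600,:760],alpha=1.7)
cv2.imwrite("pics/w4.png",b)
E
```

```text
t: 11.3
ee_pos: [0.5499, -0.1718, 0.209]
ee_rot: [0.999, 0.034, 0.002, 0.001]
ft_force: [-0.3, -0.2, -0.1]
width: 0.0492
gripper_force: 51.9
[ 0.54974157 -0.17183741  0.20889646] [9.99416018e-01 3.41321836e-02 1.52891713e-03 5.29289557e-04]
```

View pics/w4.png

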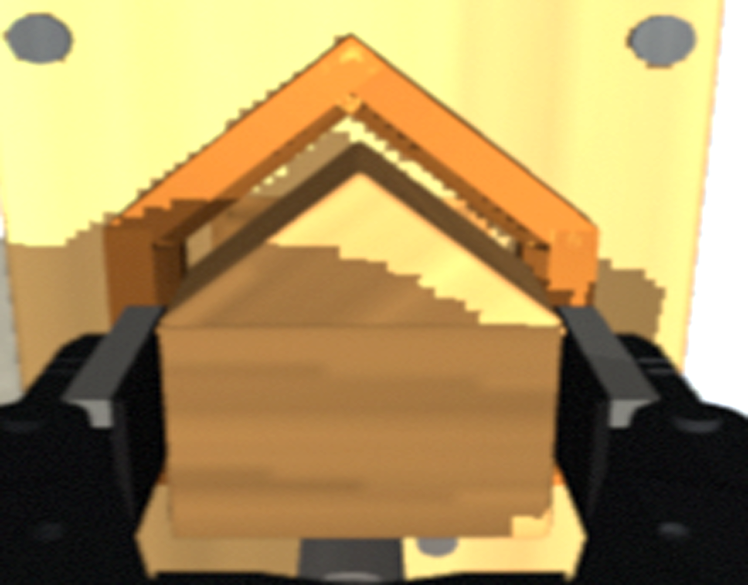

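```bash
python3 - <<'E'
from h import *
m=dict(np.load("w4.npz"))
c=lambda L:np.array(L,float)/[3.4,2.6]+[210,120]-.35
def kab(A,B):
    a,b=A-A.mean(0),B-B.mean(0); th=np.arctan2((a[:,0]*b[:,1]-a[:,1]*b[:,0]).sum(),(a*b).sum())
    R=np.array([[np.cos(th),-np.sin(th)],[np.sin(th),np.cos(th)]]);t=B.mean(0)-R@A.mean(0);return t,th,np.abs(A@R.T+t-B).max()
W=pix2w(c([[350,37],[105,220],[597,228]]),.018,m)[:,:2];jj=kab(np.array([[58.4,0],[20.4,38],[20.4,-38]])/1e3,W);print("jig",jj)
W=pix2w(c([[350,97]]),.018,m);print("inner tip",W, "expected from jig", jj[0]+.0428*np.array([np.cos(jj[1]),np.sin(jj[1])]))
for off in (.1812,.1834,.186):
    zb=.2089-off
    h=kab(np.array([[40,0],[15,25],[15,-25]])/1e3,pix2w(c([[360,172],[160,325],[560,325]]),zb+.028,m)[:,:2])
    t=pix2w(c([[360,143]]),zb,m)[0,:2]; print(off,"house",h,"bottom tip",t,"top-tip pred",h[0]+.04*np.array([np.cos(h[1]),np.sin(h[1])]),"delta",(jj[0]-h[0])*1e3)
E
```

```text
jig (array([ 0.54857034, -0.17006464]), np.float64(0.052303190335550344), np.float64(0.0009452372991765046))
inner tip [[ 0.5946708  -0.16733093  0.018     ]] expected from jig [ 0.59131181 -0.16782708]
0.1812 house (array([ 0.54919418, -0.17185985]), np.float64(0.06813943971157035), np.float64(0.0009162414666797347)) bottom tip [ 0.58777256 -0.16925497] top-tip pred [ 0.58910136 -0.16913638] delta [-0.62383944  1.79521628]
0.1834 house (array([ 0.54838468, -0.17191852]), np.float64(0.06813943971157047), np.float64(0.000493792949185945)) bottom tip [ 0.58733694 -0.16928789] top-tip pred [ 0.58829186 -0.16919505] delta [0.1856626  1.85388037]
0.186 house (array([ 0.547428  , -0.17198785]), np.float64(0.06813943971157059), np.float64(0.0004582340018971509)) bottom tip [ 0.58682211 -0.16932679] top-tip pred [ 0.58733517 -0.16926438] delta [1.14234682 1.92321066]
```

The crop shows the house's gable tip at (360,143) slightly right of the pocket's tip at (350,95). Measured, the house needs about +0.5 mm in x and +1.8 mm in y. I'll shift by that and lower it.

```bash
python3 -m pendant '[{"claw":1,"delta_pos":[0.05,0.17,0],"rot":[0,0,0]},{"claw":1,"delta_pos":[0,0,0],"rot":[0,0,0]},{"claw":1,"delta_pos":[0,0,-0.4],"rot":[0,0,0]},{"claw":1,"delta_pos":[0,0,-0.4],"rot":[0,0,0]},{"claw":1,"delta_pos":[0,0,-0.3],"rot":[0,0,0]},{"claw":1,"delta_pos":[0,0,-0.2],"rot":[0,0,0]},{"claw":1,"delta_pos":[0,0,0],"rot":[0,0,0]},{"claw":1,"delta_pos":[0,0,0],"rot":[0,0,0]}]'

```

```text
t: 12.02
ee_pos: [0.5495, -0.1701, 0.1939]
ee_rot: [0.999, 0.034, -0.0, -0.0]
ft_force: [0.2, 0.3, -0.6]
width: 0.0493
gripper_force: 51.9
```

```bash
python3 -m pendant '[{"claw":1,"delta_pos":[0,0,-0.2],"rot":[0,0,0]},{"claw":1,"delta_pos":[0,0,-0.15],"rot":[0,0,0]},{"claw":1,"delta_pos":[0,0,0],"rot":[0,0,0]},{"claw":1,"delta_pos":[0,0,0],"rot":[0,0,0]},{"claw":1,"delta_pos":[0,0,0],"rot":[0,0,0]}]'

```

```text
t: 12.43
ee_pos: [0.5495, -0.1701, 0.1907]
ee_rot: [0.999, 0.034, 0.0, 0.0]
ft_force: [0.4, 0.5, -1.9]
width: 0.0489
gripper_force: 51.9
```

```bash
python3 -m pendant '[{"claw":1,"delta_pos":[0,0,-0.1],"rot":[0,0,0]},{"claw":1,"delta_pos":[0,0,-0.1],"rot":[0,0,0]},{"claw":1,"delta_pos":[0,0,0],"rot":[0,0,0]},{"claw":1,"delta_pos":[0,0,0],"rot":[0,0,0]},{"claw":1,"delta_pos":[0,0,0],"rot":[0,0,0]}]'

```

```text
t: 12.85
ee_pos: [0.5496, -0.1701, 0.1888]
ee_rot: [0.999, 0.034, 0.0, 0.0]
ft_force: [-0.2, 0.2, 0.4]
width: 0.049
gripper_force: 52.5
```

```bash
python3 -m pendant '[{"claw":1,"delta_pos":[0,0,-0.1],"rot":[0,0,0]},{"claw":1,"delta_pos":[0,0,-0.1],"rot":[0,0,0]},{"claw":1,"delta_pos":[0,0,0],"rot":[0,0,0]},{"claw":1,"delta_pos":[0,0,0],"rot":[0,0,0]},{"claw":1,"delta_pos":[0,0,0],"rot":[0,0,0]}]'

```

```text
t: 13.27
ee_pos: [0.5497, -0.17, 0.1885]
ee_rot: [0.999, 0.034, 0.0, 0.0]
ft_force: [-3.8, 1.2, 13.6]
width: 0.0486
gripper_force: 60.2
```

```bash
python3 -m pendant '[{"claw":1,"delta_pos":[0,0,0.1],"rot":[0,0,0]},{"claw":0.3,"delta_pos":[0,0,0],"rot":[0,0,0]},{"claw":0,"delta_pos":[0,0,0],"rot":[0,0,0]},{"claw":-0.5,"delta_pos":[0,0,0],"rot":[0,0,0]},{"claw":-1,"delta_pos":[0,0,0],"rot":[0,0,0]},{"claw":-1,"delta_pos":[0,0,0],"rot":[0,0,0]},{"claw":-1,"delta_pos":[0,0,1],"rot":[0,0,0]},{"claw":-1,"delta_pos":[0,0,3],"rot":[0,0,0]},{"claw":-1,"delta_pos":[0,0,3.5],"rot":[0,0,0]},{"claw":-1,"delta_pos":[0,0,3.5],"rot":[0,0,0]},{"claw":-1,"delta_pos":[0,0,0],"rot":[0,0,0]},{"claw":-1,"delta_pos":[0,0,0],"rot":[0,0,0]},{"claw":-1,"delta_pos":[0,0,0],"rot":[0,0,0]}]'
python3 - <<'E'
from h import *
from cell import models,observe
m=imaging.camera_model("wrist");b=np.ascontiguousarray(imaging.read_camera("wrist")[:,:,::-1]);s=observe();print(s["ee_pos"])
tr=models.trace("house","wrist");mt=imaging.camera_model("top")
for d in tr[:2]:
    print(d["confidence"],d["uv"],d["region"].sum())
    for z in(.006,.010): print(z,fit([(m,d["region"])],[.548,-.17,.07],z))
for p,col in (([.5482,-.1702,.068],(255,0,255)),): cv2.polylines(b,[np.round(hull(p,m,.006)[1]).astype(np.int32)],True,col,1)
cv2.imwrite("pics/w5.png",cv2.resize(b[110:330,180:460],None,fx=2.7,fy=2.7,interpolation=cv2.INTER_CUBIC))
E
```

```text
t: 14.35
ee_pos: [0.5491, -0.1702, 0.2978]
ee_rot: [0.999, 0.034, -0.0, 0.0]
ft_force: [-0.2, 0.3, 0.2]
width: 0.0854
gripper_force: 0.0
[ 0.5489164  -0.1700868   0.29692197]
0.96 [316.2, 198.4] 4752
0.006 (array([ 0.54846577, -0.1701864 ,  0.07170128]), np.float64(0.02669928451178451))
0.01 (array([ 0.54954956, -0.17029461,  0.06864808]), np.float64(0.04624368686868687))
```

View pics/w5.png

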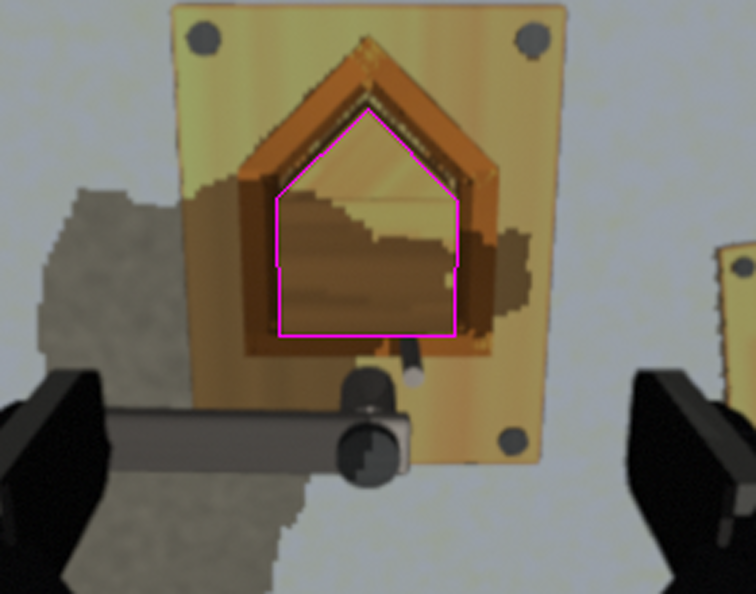

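The house sits inside the rim with its outline on the fitted pose, and the fit favours z = 6 mm, so it is seated. The lever lies at left, still open. Next is the closing arc.

```bash
python3 - <<'E'
import numpy as np
P=np.array([.4936,-.1739])
def T(f,s): return P+.08*np.array([np.cos(f),np.sin(f)])+s*np.array([-np.sin(f),np.cos(f)])
f0=1.6; pts=[(f0,.045),(f0,.03),(f0,.02)]+[(f,.02) for f in np.linspace(f0,.071,18)[1:]]
q=[T(*p) for p in pts]; print(q[0])
for i in range(1,len(q)): print(np.round((q[i]-q[i-1])*100,2), round(np.degrees(pts[i][0]-pts[i-1][0]),2))
print(q[-1])
E
python3 -m pendant '[{"claw":1,"delta_pos":[-0.8,0.6,0],"rot":[0,0,6.8]},{"claw":1,"delta_pos":[-0.8,0.6,0],"rot":[0,0,6.8]},{"claw":1,"delta_pos":[-0.8,0.6,0],"rot":[0,0,6.8]},{"claw":1,"delta_pos":[-0.8,0.6,0],"rot":[0,0,6.8]},{"claw":1,"delta_pos":[-0.8,0.6,0],"rot":[0,0,6.8]},{"claw":1,"delta_pos":[-0.8,0.6,0],"rot":[0,0,6.8]},{"claw":1,"delta_pos":[-0.8,0.6,0],"rot":[0,0,6.8]},{"claw":1,"delta_pos":[-0.8,0.6,0],"rot":[0,0,6.8]},{"claw":1,"delta_pos":[-0.8,0.6,0],"rot":[0,0,6.8]},{"claw":1,"delta_pos":[-0.8,0.6,0],"rot":[0,0,6.8]},{"claw":1,"delta_pos":[-0.8,0.6,0],"rot":[0,0,6.8]},{"claw":1,"delta_pos":[-0.8,0.6,0],"rot":[0,0,6.8]},{"claw":1,"delta_pos":[-0.7,0.4,0],"rot":[0,0,6.2]},{"claw":1,"delta_pos":[0,0,0],"rot":[0,0,0]},{"claw":1,"delta_pos":[0,0,0],"rot":[0,0,0]},{"claw":1,"delta_pos":[0,0,0],"rot":[0,0,0]}]'
```

```text
[ 0.44628323 -0.09524809]
[1.5  0.04] 0.0
[1.   0.03] 0.0
[0.72 0.17] -5.15
[0.73 0.1 ] -5.15
[0.74 0.04] -5.15
[ 0.74 -0.03] -5.15
[ 0.74 -0.1 ] -5.15
[ 0.72 -0.16] -5.15
[ 0.71 -0.23] -5.15
[ 0.68 -0.29] -5.15
[ 0.65 -0.35] -5.15
[ 0.62 -0.41] -5.15
[ 0.58 -0.46] -5.15
[ 0.54 -0.51] -5.15
[ 0.49 -0.56] -5.15
[ 0.44 -0.6 ] -5.15
[ 0.38 -0.64] -5.15
[ 0.32 -0.67] -5.15
[ 0.26 -0.69] -5.15
[ 0.57197964 -0.14827516]
t: 15.78
ee_pos: [0.4468, -0.0945, 0.2973]
ee_rot: [0.698, 0.717, 0.0, -0.0]
ft_force: [-0.3, -0.1, 0.8]
width: -0.0003
gripper_force: 0.0
```

```bash
python3 -m pendant '[{"claw":1,"delta_pos":[0,0,-3],"rot":[0,0,0]},{"claw":1,"delta_pos":[0,0,-2.5],"rot":[0,0,0]},{"claw":1,"delta_pos":[0,0,-1.3],"rot":[0,0,0]},{"claw":1,"delta_pos":[0,0,0],"rot":[0,0,0]},{"claw":1,"delta_pos":[0,0,0],"rot":[0,0,0]},{"claw":1,"delta_pos":[0,0,0],"rot":[0,0,0]}]'
python3 -m pendant '[{"claw":1,"delta_pos":[1.4,0,0],"rot":[0,0,0]},{"claw":1,"delta_pos":[1.0,0,0],"rot":[0,0,0]},{"claw":1,"delta_pos":[0.7,0.15,0],"rot":[0,0,-5.15]},{"claw":1,"delta_pos":[0.75,0.1,0],"rot":[0,0,-5.15]},{"claw":1,"delta_pos":[0.75,0.05,0],"rot":[0,0,-5.15]},{"claw":1,"delta_pos":[0.75,-0.05,0],"rot":[0,0,-5.15]},{"claw":1,"delta_pos":[0.75,-0.1,0],"rot":[0,0,-5.15]},{"claw":1,"delta_pos":[0.7,-0.15,0],"rot":[0,0,-5.15]},{"claw":1,"delta_pos":[0.7,-0.25,0],"rot":[0,0,-5.15]},{"claw":1,"delta_pos":[0.7,-0.3,0],"rot":[0,0,-5.15]},{"claw":1,"delta_pos":[0.65,-0.35,0],"rot":[0,0,-5.15]},{"claw":1,"delta_pos":[0.6,-0.4,0],"rot":[0,0,-5.15]},{"claw":1,"delta_pos":[0.6,-0.45,0],"rot":[0,0,-5.15]},{"claw":1,"delta_pos":[0.55,-0.5,0],"rot":[0,0,-5.15]},{"claw":1,"delta_pos":[0.5,-0.55,0],"rot":[0,0,-5.15]},{"claw":1,"delta_pos":[0.45,-0.6,0],"rot":[0,0,-5.15]},{"claw":1,"delta_pos":[0.4,-0.65,0],"rot":[0,0,-5.15]},{"claw":1,"delta_pos":[0,0,0],"rot":[0,0,0]},{"claw":1,"delta_pos":[0,0,0],"rot":[0,0,0]}]'
```

```text
t: 16.28
ee_pos: [0.4473, -0.0941, 0.2304]
ee_rot: [0.697, 0.717, 0.001, 0.001]
ft_force: [-0.2, -0.0, 1.0]
width: 0.0001
gripper_force: 0.0
t: 17.87
ee_pos: [0.5666, -0.1347, 0.2305]
ee_rot: [0.992, 0.127, 0.001, 0.0]
ft_force: [-0.4, -0.4, 0.2]
width: 0.0
gripper_force: 0.0
```

Now the last stretch, up to the stop.

```bash
python3 -m pendant '[{"claw":1,"delta_pos":[0.3,-0.65,0],"rot":[0,0,-5.15]},{"claw":1,"delta_pos":[0.25,-0.5,0],"rot":[0,0,-5.15]},{"claw":1,"delta_pos":[0,-0.15,0],"rot":[0,0,0]},{"claw":1,"delta_pos":[0,0,0],"rot":[0,0,0]},{"claw":1,"delta_pos":[0,0,0],"rot":[0,0,0]}]'
python3 -m pendant '[{"claw":1,"delta_pos":[0,-0.15,0],"rot":[0,0,0]},{"claw":1,"delta_pos":[0,-0.15,0],"rot":[0,0,0]},{"claw":1,"delta_pos":[0,0,0],"rot":[0,0,0]},{"claw":1,"delta_pos":[0,0,0],"rot":[0,0,0]}]'
```

```text
t: 18.28
ee_pos: [0.5714, -0.1472, 0.2299]
ee_rot: [0.999, 0.038, 0.0, -0.0]
ft_force: [0.5, 0.1, 0.5]
width: 0.0004
gripper_force: 0.0
t: 18.62
ee_pos: [0.5715, -0.1483, 0.2298]
ee_rot: [0.999, 0.038, -0.0, -0.002]
ft_force: [-0.7, 6.1, 1.9]
width: -0.0003
gripper_force: 2.8
```

```bash
python3 -m pendant '[{"claw":1,"delta_pos":[0,-0.15,0],"rot":[0,0,0]},{"claw":1,"delta_pos":[0,-0.1,0],"rot":[0,0,0]},{"claw":1,"delta_pos":[0,0,0],"rot":[0,0,0]},{"claw":1,"delta_pos":[0,0,0],"rot":[0,0,0]}]'
python3 -m pendant '[{"claw":1,"delta_pos":[0,1.2,0],"rot":[0,0,0]},{"claw":1,"delta_pos":[0,1,0],"rot":[0,0,0]},{"claw":1,"delta_pos":[0,0.5,3],"rot":[0,0,0]},{"claw":1,"delta_pos":[0,0,3.5],"rot":[0,0,0]},{"claw":1,"delta_pos":[-1,0,3.5],"rot":[0,0,0]},{"claw":1,"delta_pos":[-1,0,3.5],"rot":[0,0,0]},{"claw":1,"delta_pos":[0,0,0],"rot":[0,0,0]},{"claw":1,"delta_pos":[0,0,0],"rot":[0,0,0]},{"claw":1,"delta_pos":[0,0,0],"rot":[0,0,0]}]'
python3 - <<'E'
from h import *
m=imaging.camera_model("wrist");b=np.ascontiguousarray(imaging.read_camera("wrist")[:,:,::-1])
a=.071;o=np.array([.5484,-.1701]);u=np.array([np.cos(a),np.sin(a)])
for p in w2pix([[*(o+.025*u),.0745],[*(o-.055*u),.051]],m): cv2.circle(b,tuple(int(round(x)) for x in p),5,(255,0,255),1)
cv2.polylines(b,[np.round(hull([*o,a],m,.006)[1]).astype(np.int32)],True,(255,0,255),1)
cv2.imwrite("pics/w6.png",b)
E
```

```text
t: 18.95
ee_pos: [0.5716, -0.1489, 0.2298]
ee_rot: [0.999, 0.038, -0.0, -0.003]
ft_force: [-2.0, 9.6, 2.1]
width: -0.0003
gripper_force: 4.7
t: 19.7
ee_pos: [0.5511, -0.1261, 0.3644]
ee_rot: [0.999, 0.036, -0.0, 0.0]
ft_force: [-0.7, 0.3, -0.5]
width: 0.0001
gripper_force: 0.0
```

View pics/w6.png

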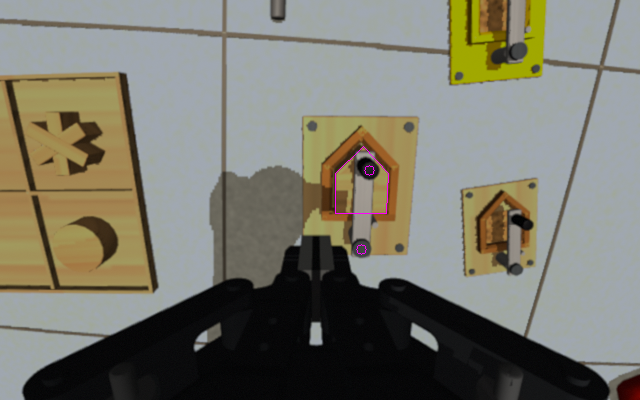

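The lever lies shut over the house: the knob is at (369,170) and the pivot at (361,249), both on the marks predicted for angle 0. The house is in its pocket, and the disc and flake are unmoved. Handing in.

```bash
python3 -c "
from cell import job
print(job.hand_in())"
```

```text
the job is handed in; nothing more can be done
None
```

The house is seated flat in the large plywood jig's pocket with the lever swung fully shut over it, the bystanders were left alone, and the job is handed in (about 20 s used; hand-in gave no verdict).

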